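# Open the vented battery locker past its safety catch

### The arm

A 6-joint arm with a two-finger parallel gripper is mounted at the origin on the work surface. World frame = base frame: x ahead of the robot, y to its left, z up, the work surface at z = 0. Lengths are in mm, angles in rad, forces in N, time in s.
With the tool pointing down it reaches from about 275 to 825 mm from the base axis. Payload 4.9 kg.
Tool frame: the origin (TCP) lies midway between the tips of the shut fingers; the grasp point (between the pads) lies grip_point_offset behind it (grip_point_offset is the distance from the TCP to the grasp point, in mm); z points along the fingers, y is the line along which they close (so a half turn about z gives the same grasp; the last joint's range is limited). The gripper opens to 85 mm and grips with 20 to 120 N. Pads are 22 mm wide; open, the fingers measure 114 mm over their backs; the gripper's body (76 mm by 85 mm) begins 54 mm behind the grasp point. The pads swing forward as they close: fully open they stand 13 mm farther back than shut.
Start: joints at [-1.461, 0.326, -0.193, 1.052, 0, 1.437], TCP at [132.777, -533.75, 231.281] pointing down, gripper open.
Joint ranges: [-2.65, 2.65], [-0.97, 1.79], [-1.3, 1.35], [-1.93, 2.1], [-1.47, 1.37], [-3.14, 3.14]. Speed limits (rad/s): [2.57, 2.57, 3.14, 3.14, 3.14, 3.14].

### API

Orientations are given as a unit quaternion [w, x, y, z].
In Python, from bench import * gives the robot as it stands.
- The arm moves only by the tool drive_tool, never from a script. Its argument "series" is a list that holds one entry, the list of rows, each a list of 6 numbers: the shift along the tool's x, y, z as a fraction of full scale, then the turn, a rotation vector about the tool's x, y, z as a fraction of full scale. A call has exactly 8 rows; each row shifts and turns the commanded pose from where the row before left it, along the tool's axes as they then stand; what a row does not reach is not made up. Full scale, the value 1, is 5 cm for a shift and 5 degrees for a turn. A row lasts 1/10 s, in which the tool goes at most 50 mm and 8.59 degrees, less where a joint would pass 70% of its speed; a pose out of reach is approached as far as the arm can. A call with a number of a shift or a turn outside -1 to 1 is refused whole. A call with a gripper value outside its range is refused whole. "jaw" is the opening in per cent of the stroke, from 0 (shut) to 100 (fully open), set as the call begins (left out, the last holds). The fingers move at their own pace and stop on an object; the grip force is fixed at half the most. Time passes only in rows, so rows that do not move let the fingers close, or fill a call up. It gives the time, the measured TCP pose, the force, the opening and the grip force at its end, in the units of the state.
- observe(): the state, without advancing time (a new reading comes with each control period).
- get_image(name): name is "scene" or "top"; returns a dict with "pixels" (420x560x3 uint8, red, green, blue), "K" (3x3 intrinsics, pixels), "xyz" and "orientation" of the camera in the world. Camera axes: x right, y up, looking along -z (the intrinsics and any distortion apply to the point x, -y, -z); pixel columns grow to the right and rows downward; lengths in mm; the calibration is good to about 2 mm. A picture is of the moment at which its call begins. There is no depth.
- job_done(): hands the job in; it is judged then, once.
Trained networks look in the newest picture that a camera, given by its name, has taken for a name from the list of things; names that differ only in an ending like _2 or _b are one class to them, and where a whole thing is asked for, a point or a joint stands for the part that bears it (a point fixed in the world has none). Each returns a list of dicts, best first, with "confidence" (0 to 1); they miss things now and then, are a little off and sometimes report something else, mostly with a low value. They report only what shows in the picture. A call takes as long as a camera call.
- boxes_of(camera, label): "centre" ([x, y, z] in mm, in the coordinates of the camera as it stood for that picture, good to about 4 mm: the middle of the surface that is visible of it).
The state is a dict: "time": time; "joints": joint angles; "dq": joint speeds; "joint_torque": joint torques, N m; "tcp_pos": TCP position; "tool_rot": TCP orientation; "contact_force": force on the tool from outside, world axes, zero at the start; "torque": the same for the moment, N m; "gripper_width": finger opening in mm; "gripper_force": force on a finger pad.
Only numpy, scipy, OpenCV 4.12 (cv2) and the standard library are available. Lean on these libraries where they do the work, as an engineer would, in place of code of your own. Each camera call takes 0.05 s, during which the arm holds its last target. There are 200 camera calls.

### The job

Open the battery locker, the one of the two bench lockers with a round vent cap on its roof: its door stands ajar on a safety catch, so reach down into the gap behind the door, press the black catch pad down, and while it is down pull the door towards the robot. Leave the door standing wide open, about square to the locker, and leave the other locker's door as it is.

Things in the scene. Friction and masses are not known exactly. Their poses are not given: they have to be found in the camera images.
- battery_locker: Fixed grey steel locker, 200 mm deep (x), 240 wide (y), 190 high; on the roof's rear a round steel vent cap (72 across, 45 high) and a loose black charger box (90 x 65 x 34). Origin: centre of underside. x runs from front to back; the front is the plane x = -100 mm and faces the robot; the door's upright hinge axis is at x -100, y +120 mm. A similar locker, no vent cap, stands beside it.
- battery_door (a joint): Door angle, rad: 0 shut, 1.57 square, stop 1.75; starts at 0.25-0.30, the catch stops it at 0.31. Opens clockwise seen from above, free edge (-y side) towards the robot. Panel 240 wide, 12 thick, 155 high, top edge 190 mm above the table; its back face passes through the hinge axis; a 20 mm pull on its front. Stiff hinge (0.1 N m, damped): stays where left. Its swing is clear of loose things.
- battery_pad (a point): Centre of the top of the black catch pad, 36 mm square to the door x 34 along it, on a steel arm carried by the door's back: 26 mm behind the back face, 185 mm from the hinge axis, 55 from the free edge, 168 above the table, 22 below the door's top edge. The gap there is 45-55 mm, open from above. Site axes are the door's: x out of its back, y along it to the hinge, z up.
- battery_catch (a joint): How far the catch pad is pressed down, m: 0 up, 0.020 fully down. It slides straight down on a spring (3 N at first, 6 N at the bottom). The arm's barb sits behind a lip under the roof's front edge: while the pad is less than 8 to 9 mm down the door cannot open past 0.31 rad; 12 to 17 mm is safe. Past 0.45 rad the barb is clear and the pad may come up; let go, it springs up.
- tool_door (a joint): Door angle, rad, of the other grey locker, same size and kind, with a low steel carry bar and a yellow tape roll on its roof instead of a vent cap; 340 to 540 mm away centre to centre along y, on either side. Starts ajar at 0.25 to 0.30 on its own catch and is to stay so.

How it is judged:
By the outcome, as a careful person would: the job done as asked, in the order asked, and still so for the second after the job is handed in, with the robot touching nothing.
It also fails if it takes over 35 s, if anything falls off the work surface, if the arm or the gripper's body presses on something with over 40 N, if the wrist force passes 120 N, or if a joint passes its speed limit or range.

## Working session

There is one attempt and no reset: what is moved stays moved. The work goes in short steps, Python scripts to look and compute and a tool call to move; the robot and the scene stay as the last step left them, time stands still between calls to the robot, and variables do not carry over. Pictures are saved under pics/ and viewed, at most 10 in all, crops included, and the job is handed in when it is done.

Besides the shell and the picture viewer there is one more tool, called after "Request:" as a command line: name --argument value ..., lists and objects as JSON in quotes. drive_tool: Moves the arm, as the interface text tells. Its arguments: {"type":"object","properties":{"series":{"type":"array","items":{"type":"array","items":{"type":"array","items":{"type":"number","minimum":-1,"maximum":1}}}},"jaw":{"type":"number"}},"required":["series"]}

```bash
mkdir -p pics; ls; cat > h.py <<'E'
from bench import *
import numpy as np, cv2
from scipy.spatial.transform import Rotation as R
def rot(q): return R.from_quat([q[1],q[2],q[3],q[0]])
E
python3 - <<'E'
from h import *
for n in ("top","scene"):
    im=get_image(n); cv2.imwrite(f"pics/{n}0.png",im["pixels"][:,:,::-1])
    r=rot(im["orientation"]);print(n,im["K"],im["xyz"],im["orientation"],[k for k in im])
    for l in ("battery_locker","battery_door","battery_pad","battery_catch","tool_door"):
        for b in boxes_of(n,l)[:3]: print(l,round(b["confidence"],2),np.round(r.apply(b["centre"])+im["xyz"]))
s=observe();print(s["time"],s["tcp_pos"],s["tool_rot"],s["gripper_width"])
E
```

```text
pics
top [[380.15894028   0.         282.43065815]
 [  0.         380.15894028 209.08375766]
 [  0.           0.           1.        ]] [601.89956906  34.37501219 950.5944022 ] [-0.702496   -0.02034441  0.04583212  0.70991894] ['pixels', 'K', 'xyz', 'orientation']
battery_locker 0.76 [ 689. -158.  191.]
battery_door 0.63 [ 582. -181.  166.]
battery_pad 0.73 [ 583. -217.  168.]
battery_catch 0.78 [ 580. -218.  166.]
tool_door 0.94 [612. 163. 193.]
scene [[413.33614211   0.         284.71773216]
 [  0.         413.33614211 212.27392337]
 [  0.           0.           1.        ]] [ 776.69876366  318.2627638  1080.6541401 ] [0.17590503 0.02784549 0.16581691 0.96994165] ['pixels', 'K', 'xyz', 'orientation']
battery_locker 0.6 [ 707. -120.  190.]
battery_door 0.92 [ 588. -166.  166.]
battery_pad 0.61 [ 587. -212.  168.]
battery_catch 0.58 [ 588. -221.  162.]
tool_door 0.65 [621. 194. 163.]
0.6 [ 132.78062364 -533.74501537  231.30198338] [7.68442214e-06 9.92578877e-01 1.21602520e-01 9.43066202e-06] 85.19776167123925
```

View pics/top0.png

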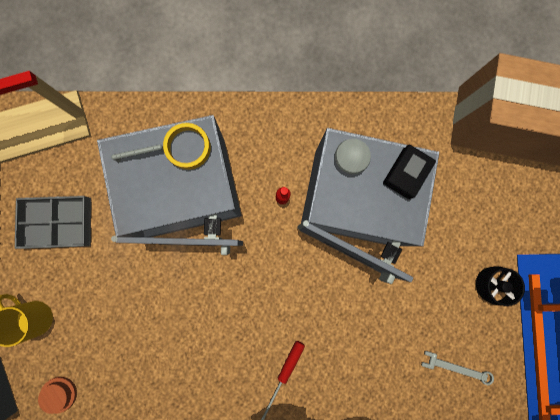

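View pics/scene0.png

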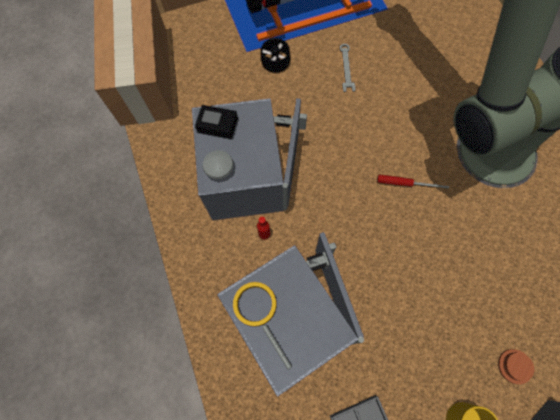

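Top view: the battery locker is on the right, with its vent cap at (352,156). Its door runs from the hinge at (306,226) to the free edge at (411,278), and the black pad is near (392,252). I'll zoom in on it for precise points.

```bash
python3 - <<'E'
import cv2
i=cv2.imread("pics/top0.png")[120:290,295:445]
cv2.imwrite("pics/c0.png",cv2.resize(i,None,fx=3.5,fy=3.5,interpolation=cv2.INTER_CUBIC))
E
```

```text
(no output)
```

View pics/c0.png

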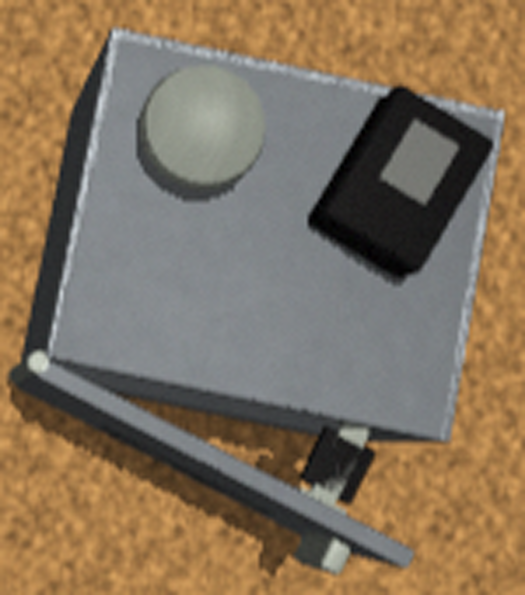

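The crop shows the roof corners at (115,32), (503,113), (447,438) and (50,357), the hinge pin at (38,361), the free edge's back corner at (413,551), and the pad centre at (338,463).

```bash
cat >> h.py <<'E'
def px2w(im,p,z):
    K=im["K"]; d=rot(im["orientation"]).apply([(p[0]-K[0,2])/K[0,0],-(p[1]-K[1,2])/K[1,1],-1])
    o=np.array(im["xyz"]); return o+d*(z-o[2])/d[2]
E
python3 - <<'E'
from h import *
im=get_image("top")
f=lambda p,z: px2w(im,(295+p[0]/3.5-.36,120+p[1]/3.5-.36),z)[:2]
rc=[f(p,190) for p in [(115,32),(503,113),(447,438),(50,357)]]
print("roof",np.round(rc))
h,e=f((38,361),192),f((413,551),190)
# locker fit: centre and yaw
a=(rc[0]-rc[3]+rc[1]-rc[2]); yaw=np.arctan2(a[1],a[0]); c=np.mean(rc,0)
M=np.array([[np.cos(yaw),-np.sin(yaw)],[np.sin(yaw),np.cos(yaw)]])
h2=c+M@[-100,120]
print("yaw",yaw,"c",c,"hinge pin",h,"hinge fit",h2,"edge",e,"len",np.linalg.norm(e-h2))
d=(e-h2)/np.linalg.norm(e-h2); n=np.array([-d[1],d[0]]); 
fr=M@[0,-1]; print("door angle",np.arccos(d@fr),"d",d,"n",n)
print("pad pred",h2+185*d+26*n,"pad px",f((338,463),168))
E
```

```text
roof [[ 839.  -88.]
 [ 789. -318.]
 [ 598. -275.]
 [ 647.  -46.]]
yaw -0.2178533461939452 c [ 718.36673691 -182.0809062 ] hinge pin [645.05015521 -39.342653  ] hinge fit [646.66647547 -43.30384574] edge [ 534.23095322 -252.63938998] len 237.61968930276322
door angle 0.2750371141128942 d [-0.47317427 -0.88096885] n [ 0.88096885 -0.47317427]
pad pred [ 582.0344262  -218.58561378] pad px [ 584.28920632 -218.35568025]
```

Request:
drive_tool --series '[[[0,0,-0.2,0,0,-1],[0,0,-0.2,0,0,-1],[0,0,-0.2,0,0,-1],[0,0,-0.2,0,0,-1],[0,0,-0.2,0,0,-1],[0,0,-0.2,0,0,-1],[0,0,-0.2,0,0,-1],[0,0,0,0,0,-1]]]' --jaw 0

```text
time: 1.45
tcp_pos: [132.9, -534.5, 302.8]
tool_rot: [0.001, 0.89, 0.455, -0.0]
contact_force: [-0.0, 1.2, -0.2]
gripper_width: -0.1
gripper_force: 0.0
```

Request:
drive_tool --series '[[[0,0,0,0,0,-1],[0,0,0,0,0,-1],[0,0,0,0,0,-1],[0,0,0,0,0,-1],[0,0,0,0,0,-1],[0,0,0,0,0,-1],[0,0,0,0,0,-1],[0,0,0,0,0,-1]]]'

```text
time: 2.25
tcp_pos: [132.8, -533.7, 301.3]
tool_rot: [0.0, 0.681, 0.732, -0.0]
contact_force: [0.6, 0.2, -0.4]
gripper_width: -0.2
gripper_force: 0.0
```

Request:
drive_tool --series '[[[0,0,0,0,0,-1],[0,0,0,0,0,-1],[0,0,0,0,0,-1],[0,0,0,0,0,-1],[0,0,0,0,0,-1],[0,0,0,0,0,-1],[0,0,0,0,0,-1],[0,0,0,0,0,-1]]]'

```text
time: 3.05
tcp_pos: [132.8, -533.7, 301.3]
tool_rot: [0.0, 0.389, 0.921, -0.0]
contact_force: [-0.1, 1.0, 0.4]
gripper_width: 0.2
gripper_force: 0.0
```

Request:
drive_tool --series '[[[0,0,0,0,0,-1],[0,0,0,0,0,-1],[0,0,0,0,0,-1],[0,0,0,0,0,-0.56],[0,0,0,0,0,0],[-0.2,0.4,0,0,0,0],[-0.3,0.6,0,0,0,0],[-0.3,0.6,0,0,0,0]]]'

```text
time: 3.85
tcp_pos: [206.3, -481.8, 301.2]
tool_rot: [0.0, 0.245, 0.969, 0.0]
contact_force: [0.3, -0.6, -1.3]
gripper_width: 0.2
gripper_force: 0.0
```

Request:
drive_tool --series '[[[-0.35,0.7,0,0,0,0],[-0.35,0.7,0,0,0,0],[-0.35,0.7,0,0,0,0],[-0.35,0.7,0,0,0,0],[-0.35,0.7,0,0,0,0],[-0.35,0.7,0,0,0,0],[-0.35,0.7,0,0,0,0],[-0.35,0.7,0,0,0,0]]]'

```text
time: 4.65
tcp_pos: [462.9, -300.6, 301.4]
tool_rot: [0.0, 0.244, 0.97, -0.0]
contact_force: [0.3, -0.5, 0.3]
gripper_width: 0.2
gripper_force: 0.0
```

Request:
drive_tool --series '[[[-0.35,0.7,0,0,0,0],[-0.35,0.7,0,0,0,0],[-0.3,0.7,0,0,0,0],[-0.2,0.5,0,0,0,0],[0,0,0,0,0,0],[0,0,0.4,0,0,0],[0,0,0.4,0,0,0],[0,0,0,0,0,0]]]'

```text
time: 5.45
tcp_pos: [574.0, -215.2, 258.5]
tool_rot: [-0.003, 0.245, 0.97, 0.0]
contact_force: [0.2, 0.3, 0.2]
gripper_width: 0.2
gripper_force: 0.0
```

```bash
python3 - <<'E'
from h import *
im=get_image("scene"); cv2.imwrite("pics/scene1.png",im["pixels"][:,:,::-1])
s=observe();print(s["time"],s["tcp_pos"],rot(s["tool_rot"]).as_matrix().round(3),s["contact_force"],s["joints"])
t=np.array([577,-215.5]);d=t-s["tcp_pos"][:2];Rm=rot(s["tool_rot"]).as_matrix()
print("need tool xy units",(Rm.T@np.r_[d,0])/50)
K=im["K"]
p=cv2.resize(im["pixels"][60:230,170:400],None,fx=3,fy=3,interpolation=cv2.INTER_CUBIC);cv2.imwrite("pics/c1.png",p[:,:,::-1])
E
```

```text
5.5 [ 574.66657653 -215.59596383  260.21682768] [[-0.88   0.474 -0.003]
 [ 0.474  0.88   0.001]
 [ 0.003 -0.    -1.   ]] [ 0.40280702 -0.05418997  0.49599585] [-4.78994117e-01  4.33733893e-01  4.23013293e-02  1.18251443e+00
 -2.51558168e-04  1.50182856e-02]
need tool xy units [-0.04017842  0.0238182  -0.00013354]
```

View pics/c1.png

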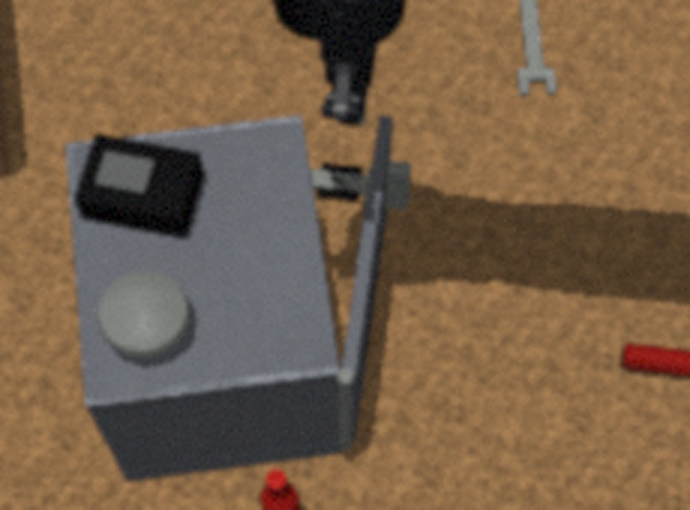

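The fingers show at about (343,110), well above the pad at (343,180), and the gap behind the door is clear. I'll descend to just above the pad.

Request:
drive_tool --series '[[[-0.04,0.02,0.3,0,0,0],[0,0,0.3,0,0,0],[0,0,0.3,0,0,0],[0,0,0.3,0,0,0],[0,0,0.2,0,0,0],[0,0,0.2,0,0,0],[0,0,0.1,0,0,0],[0,0,0,0,0,0]]]'

```text
time: 6.3
tcp_pos: [578.0, -215.6, 175.9]
tool_rot: [-0.0, 0.244, 0.97, 0.0]
contact_force: [0.7, 0.2, -0.0]
gripper_width: 0.0
gripper_force: 0.0
```

```bash
python3 - <<'E'
from h import *
im=get_image("scene"); s=observe();print(s["tcp_pos"],s["contact_force"],s["torque"])
print("scene pad",px2w(im,(170+343/3-.33,60+180/3-.33),168))
p=cv2.resize(im["pixels"][60:180,230:370],None,fx=4,fy=4,interpolation=cv2.INTER_CUBIC);cv2.imwrite("pics/c2.png",p[:,:,::-1])
E
```

```text
[ 578.27334078 -215.74383203  176.45170926] [-0.36306835  0.18546088 -0.44364127] [-0.04170905 -0.04146071 -0.03436971]
scene pad [ 582.32626116 -217.58639335  168.        ]
```

View pics/c2.png

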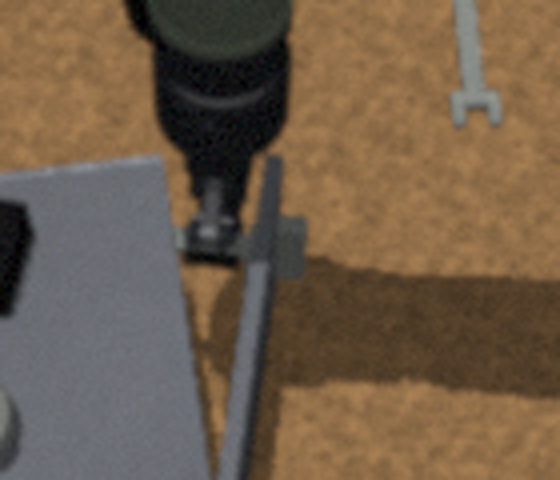

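The fingers are in the gap over the pad at about (215,240), clear of both the door and the roof edge. Next I press about 15 mm.

Request:
drive_tool --series '[[[0,0,0.1,0,0,0],[0,0,0.1,0,0,0],[0,0,0.08,0,0,0],[0,0,0.08,0,0,0],[0,0,0.08,0,0,0],[0,0,0,0,0,0],[0,0,0,0,0,0],[0,0,0,0,0,0]]]'

```text
time: 7.15
tcp_pos: [578.3, -215.7, 154.6]
tool_rot: [0.0, 0.244, 0.97, -0.0]
contact_force: [-0.9, -0.1, 4.8]
gripper_width: 0.0
gripper_force: 2.3
```

Request:
drive_tool --series '[[[0.06,0,0.02,0,0,0],[0.06,0,0,0,0,0],[0.06,0,0,0,0,0],[0.06,0,0,0,0,0],[0.13,0,0,0,0,0.4],[0.13,0,0,0,0,0.4],[0.13,0,0,0,0,0.4],[0.13,0,0,0,0,0.4]]]'

```text
time: 7.95
tcp_pos: [544.6, -196.9, 153.3]
tool_rot: [-0.0, 0.312, 0.95, -0.001]
contact_force: [-0.7, -3.8, 5.4]
gripper_width: 0.2
gripper_force: 2.4
```

Request:
drive_tool --series '[[[0.17,0,0,0,0,0.5],[0.19,0,0,0,0,0.6],[0.19,-0.01,0,0,0,0.6],[0.19,-0.01,0,0,0,0.6],[0.19,-0.01,0,0,0,0.6],[0.19,-0.01,0,0,0,0.6],[0.19,-0.01,0,0,0,0.6],[0.19,-0.01,0,0,0,0.6]]]'

```text
time: 8.75
tcp_pos: [492.4, -143.5, 153.6]
tool_rot: [0.001, 0.499, 0.867, 0.001]
contact_force: [3.1, 2.2, 4.8]
gripper_width: 0.0
gripper_force: 2.3
```

```bash
cat > chk.py <<'E'
from h import *
im=get_image("top"); s=observe(); T=np.array(s["tcp_pos"]);v=T[:2]-[646.7,-43.3]
M=rot(s["tool_rot"]).as_matrix();n=-M[:2,0];d=-M[:2,1]
print(T,s["contact_force"],"along",v@d,"behind",v@n,"tool door angle deg",(-102.5-np.degrees(np.arctan2(d[1],d[0])))%360,s["joints"])
import sys
p=cv2.resize(im["pixels"][110:350,220:480],None,fx=2.3,fy=2.3,interpolation=cv2.INTER_CUBIC);cv2.imwrite(sys.argv[1],p[:,:,::-1])
E
python3 chk.py pics/c3.png
```

```text
[ 491.19194421 -142.04173702  153.37721875] [1.1309745  3.14534594 4.73701368] along 184.06275786834814 behind 7.30728923209922 tool door angle deg 47.359749736799756 [-0.42787117  0.32439918 -0.40999655  0.83699174  0.00321413  0.61687493]
```

View pics/c3.png

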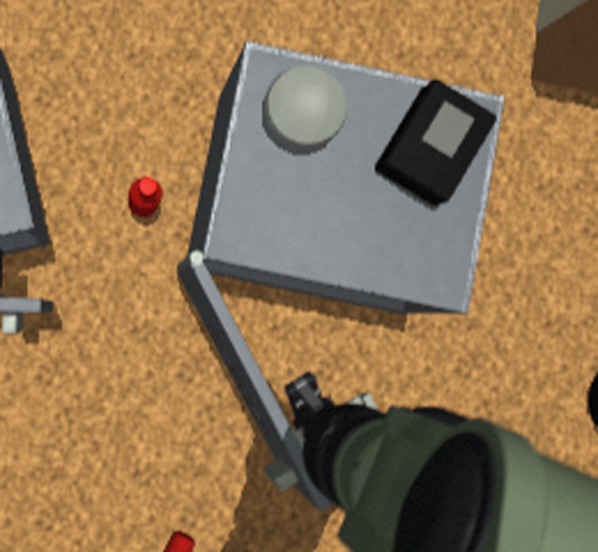

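The door is about 48° open and the fingers are pushing on its back face near (300,400). I'll continue the arc.

Request:
drive_tool --series '[[[0.19,-0.01,0,0,0,0.6],[0.19,-0.01,0,0,0,0.6],[0.19,0,0,0,0,0.6],[0.19,0,0,0,0,0.6],[0.19,-0.01,0,0,0,0.6],[0.19,0,0,0,0,0.6],[0.19,-0.01,0,0,0,0.6],[0.19,0,0,0,0,0.6]]]'

```text
time: 9.6
tcp_pos: [464.9, -73.9, 153.5]
tool_rot: [0.0, 0.668, 0.744, 0.0]
contact_force: [2.4, -0.3, 4.1]
gripper_width: -0.0
gripper_force: 2.3
```

Request:
drive_tool --series '[[[0.19,0,0,0,0,0.6],[0.19,0,0,0,0,0.6],[0.19,0,0,0,0,0.6],[0.16,0,0,0,0,0.5],[0.13,0,0,0,0,0.4],[0.06,0,0,0,0,0.2],[0,0,0,0,0,0],[0,0,0,0,0,0]]]'

```text
time: 10.4
tcp_pos: [463.3, -28.1, 153.0]
tool_rot: [-0.001, 0.756, 0.655, -0.0]
contact_force: [-2.9, 0.1, 4.9]
gripper_width: -0.1
gripper_force: 2.4
```

```bash
python3 chk.py pics/c4.png
```

```text
[463.31131063 -28.23645454 152.94681966] [-2.31821364  0.66247157  5.10354172] along 183.66080072233584 behind 11.265959672170476 tool door angle deg 85.70588756399673 [-2.20195345e-01  2.44819313e-01 -5.24775003e-01  8.03042857e-01
  1.37994061e-04  1.49382087e+00]
```

View pics/c4.png

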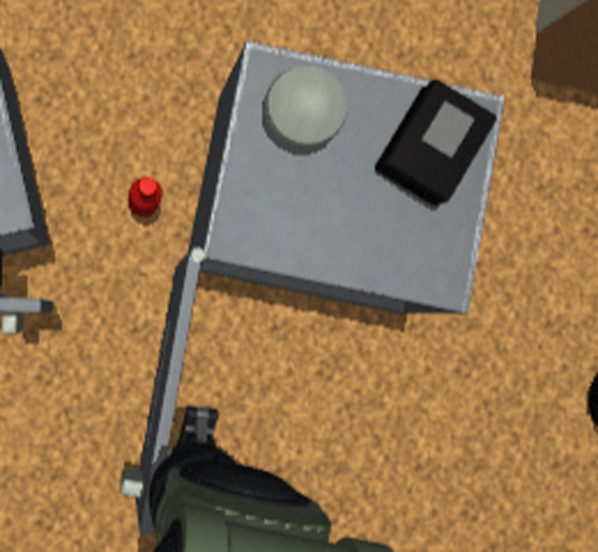

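The door is at roughly 87°. I'll nudge it a few more degrees, lift straight up so the pad isn't dragged, then back away.

Request:
drive_tool --series '[[[0.16,0,0,0,0,0.5],[0.1,0,0,0,0,0.3],[0,0,0,0,0,0],[0,0,-0.2,0,0,0],[0,0,-0.3,0,0,0],[-0.05,0,-0.4,0,0,0],[-0.1,0,-0.5,0,0,0],[-0.1,0,-0.5,0,0,0]]]'

```text
time: 11.25
tcp_pos: [463.6, -28.3, 249.4]
tool_rot: [0.0, 0.778, 0.628, -0.0]
contact_force: [0.1, -0.5, -0.0]
gripper_width: 0.0
gripper_force: 0.0
```

Request:
drive_tool --series '[[[-0.4,0,-0.4,0,0,0],[-0.5,0,-0.3,0,0,0],[-0.6,0,0,0,0,0],[-0.6,0,0,0,0,0],[-0.6,0,0,0,0,0],[-0.4,0,0,0,0,0],[0,0,0,0,0,0],[0,0,0,0,0,0]]]'

```text
time: 12.05
tcp_pos: [430.7, -179.5, 283.4]
tool_rot: [-0.0, 0.779, 0.627, 0.0]
contact_force: [-0.2, -0.3, -0.0]
gripper_width: -0.2
gripper_force: 0.0
```

```bash
python3 chk.py pics/c5.png
```

```text
[ 430.80742404 -178.94100923  283.38785882] [-0.44719766  0.16499761 -0.13514431] along 182.2542670996154 behind 178.3016074060276 tool door angle deg 89.73158376013055 [-5.52390240e-01  1.38276294e-01 -3.02898799e-01  1.12974732e+00
  4.18854236e-04  1.23188747e+00]
```

View pics/c5.png

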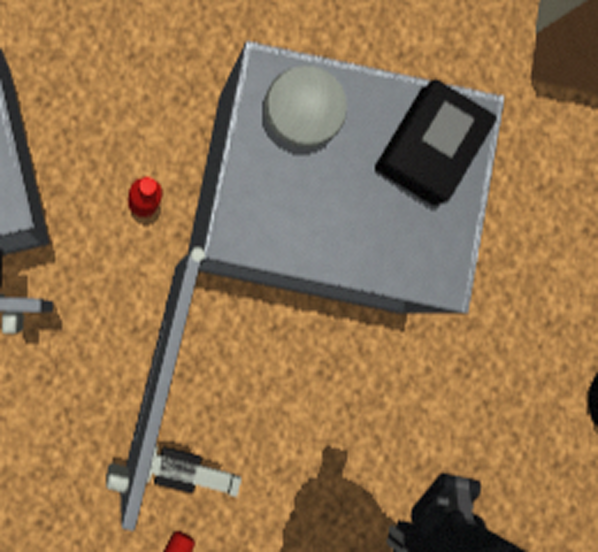

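The door runs from (197,256) to (132,525), about square to the locker. The pad has sprung up, the other locker's door hasn't moved, and the arm is clear.

```bash
python3 -c "
from bench import *
print(job_done())"
```

```text
the job is handed in; nothing more can be done
None
```

The battery locker door now stands open at about square, the catch was released before the pull, the other locker's door is still ajar as it was, and I handed the job in at about 12 s with the arm touching nothing.

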